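# Set the coffee grinder to its preset grind and open the bean gate

## Task

Get the coffee grinder ready for use: with the bean gate still shut, swing the red-knobbed grind lever until its white pointer lines up with the orange preset tab on the dial. Then pull the blue hopper gate all the way out to its stop so that the beans can drop. Let go of both and leave the lever on its mark; do not disturb the dose cup, the mug or the two canisters.

Things in the scene. Friction and masses are not known exactly. Their poses are not given: they have to be found in the camera images.
- grinder: Fixed coffee grinder, steel housing from x = -125 to 110, y = -190 to 160 (mm, own frame), origin on the counter beneath. -x is its front (towards the robot). Flat deck at z = 130. Round hopper full of brown beans, 118 mm across, axis at (45, 85), top at z = 219. Lever hinge at (30, -75); gate fin at (-35, 85) when shut. Cup tray and chute on its +y side out to y = 265, below the deck.
- grind_lever (a joint): Angle of the grind lever about a vertical hinge (rad), range -0.9 to 0.9. At 0 the arm points along the grinder's -x; growing values turn it counter-clockwise seen from above (its knob moves to the grinder's -y). Stays where it is left, by friction of about 3 to 4 N at the knob.
- lever_hinge (a point): Point on the lever's vertical hinge axis, 148 mm above the counter. Its axes turn with the lever; the arm runs along its -x.
- lever_grip (a point): Centre of the top of the lever's red upright round knob, 20 mm diameter, 48 mm tall, 80 mm from the hinge axis; its top is 196 mm above the counter, its foot (on the 16 mm wide aluminium arm) 148 mm. Axes as lever_hinge.
- lever_pointer (a point): Tip of the lever's white pointer, 106 mm from the hinge axis, 144 mm above the counter, beyond the knob. Its -x axis points outward along the lever.
- preset_tab (a joint): Angle of the orange preset tab about the same axis and with the same zero and sense as grind_lever: the lever is lined up when both read the same. It is different each time and cannot be moved by the robot (nothing touches it).
- tab_mark (a point): Inner end of the orange preset tab (a flat tab 26 x 12 mm lying radially on the black arc of the dial), 112 mm from the lever's hinge axis, 136 mm above the counter. Its -x axis points outward, away from the hinge axis.
- hopper_gate (a joint): Travel of the hopper gate (m): 0 pushed in (shut), 0.06 pulled fully out to its end stop (open). Slides along the grinder's -x, towards its front, against about 2 N of friction; stays where it is left.
- gate_grip (a point): Centre of the top of the gate's blue upright fin, 40 mm long (grinder x), 14 mm thick (grinder y), 44 mm tall from 137 to 181 mm above the counter. It moves with the gate; its axes are the grinder's.
- canister_a: Loose steel storage canister, 94 mm diameter, 124 mm tall, standing to the right of the grinder. Origin: centre of its underside. Bystander.
- canister_b: A second canister like canister_a. Bystander.
- mug: Loose blue ceramic mug, 80 mm diameter, 92 mm tall, standing to the left of the grinder. Origin: centre of its underside. Bystander.
- dose_cup: Loose aluminium cup, 58 mm diameter, 55 mm tall, on the grinder's cup tray under the chute. Origin: centre of its underside. Bystander.

How it is judged:
By the outcome, as a careful person would: the job done as asked, in the order asked, and still so for the second after the job is handed in, with the robot touching nothing.
It also fails if it takes over 48 s, if anything falls off the work surface, if the arm or the gripper's body presses on something with over 40 N, if the wrist force passes 120 N, or if a joint passes its speed limit or range.

## Robot

A 6-joint arm with a two-finger parallel gripper is mounted at the origin on the work surface. World frame = base frame: x ahead of the robot, y to its left, z up, the work surface at z = 0. Lengths are in m, angles in rad, forces in N, time in s.
With the tool pointing down it reaches from about 0.325 to 0.75 m from the base axis. Payload 7.6 kg.
Tool frame: the origin (TCP) lies at the very end of the fingers, on their centre line; the grasp point (between the pads) lies 19 mm behind it; z points along the fingers, y is the line along which they close (so a half turn about z gives the same grasp; the last joint's range is limited). The gripper opens to 85 mm and grips with 20 to 120 N. Pads are 22 mm wide; open, the fingers measure 114 mm over their backs; the gripper's body (76 mm by 85 mm) begins 54 mm behind the grasp point. The pads swing forward as they close: fully open they stand 13 mm farther back than shut.
Start: joints at [-1.34, 0.052, 1.401, -0, 1.689, -0.07], TCP at [0.156, -0.501, 0.231] pointing down, gripper open.
Joint ranges: [-2.9, 2.9], [-0.91, 2.17], [0.12, 2.37], [-1.06, 4.2], [0.26, 2.73], [-2.93, 2.93]. Speed limits (rad/s): [2.57, 2.57, 3.01, 3.14, 3.14, 3.14].

## Interface

Orientations are given as a unit quaternion [w, x, y, z].
In Python, from rig import sensors, imaging, job gives the robot as it stands.
- The arm moves only by the tool send_rows, never from a script. Its argument "plan" is one flat list of numbers, 7 for each row, row after row: the closure, from 0 (fully open) to 1 (shut), then the shift along the tool's x, y, z in m, then the turn, a rotation vector about the tool's x, y, z in rad. In form: [grip, x, y, z, wx, wy, wz, grip, x, y, z, wx, wy, wz, ...]. A call has 1 to 10 rows; each row is the pose to reach, as a shift and turn from the pose commanded when the call began, along the tool's axes at that moment; what a row does not reach only later rows make up. A row lasts 1/12 s, in which the tool goes at most 41.7 mm and 7.16 degrees, less where a joint would pass 70% of its speed; a pose out of reach is approached as far as the arm can. A call with a gripper value outside its range is refused whole. The fingers move at their own pace and stop on an object; the grip force is fixed at half the most. Time passes only in rows, so rows that repeat a pose let the fingers close. It gives the time, the measured TCP pose, the force, the opening and the grip force at its end, in the units of the state.
- sensors.read_state(): the state, without advancing time (a new reading comes with each control period).
- imaging.grab_frame(name): name is "scene" or "side" or "wrist"; returns a dict with "pixels" (384x512x3 uint8, blue, green, red), "vertical_fov" (degrees; the focal length in pixels is half the picture's height over the tangent of half this angle, whatever the lens; pixels are square), "cx", "cy" (the principal point, pixels), "k1" (the pictures are not rectified: a ray, as slopes to the right and down, at radius r is drawn at 1 + k1 r^2 times it, then the intrinsics apply), "R" (3x3) and "t" (3): a world point X has camera coordinates R X + t. Camera axes: x right, y down, z forward; pixel columns grow to the right and rows downward; lengths in m; the calibration is good to about 2 mm. A picture is of the moment at which its call begins. There is no depth.
- job.close_job(): hands the job in; it is judged then, once.
The state is a dict: "time_s": time; "joint_positions": joint angles; "qd": joint speeds; "effort": joint torques, N m; "eef_pos": TCP position; "tool_rot": TCP orientation; "wrist_force": force on the tool from outside, world axes, zero at the start; "torque": the same for the moment, N m; "width": opening from 0.0 (shut) to 1.0 (fully open); "grasp_force": force on a finger pad.
Only numpy, scipy, OpenCV 4.12 (cv2) and the standard library are available. Lean on these libraries where they do the work, as an engineer would, in place of code of your own. Each camera call takes 0.05 s, during which the arm holds its last target. There are 200 camera calls.

## Working session

There is one attempt and no reset: what is moved stays moved. The work goes in short steps, Python scripts to look and compute and a tool call to move; the robot and the scene stay as the last step left them, time stands still between calls to the robot, and variables do not carry over. Pictures are saved under pics/ and viewed, at most 10 in all, crops included, and the job is handed in when it is done.

Besides the shell and the picture viewer there is one more tool, called after "Call:" as name(argument=value, ...), one argument or row to a line, values as JSON. send_rows: Moves the arm, as the interface text tells. Its arguments: {"type":"object","properties":{"plan":{"type":"array"}},"required":["plan"]}

```bash
mkdir -p pics; python3 - <<'E'
from rig import sensors, imaging
import cv2,pickle
s=sensors.read_state(); print(s)
for n in("scene","side"):
    f=imaging.grab_frame(n); cv2.imwrite(f"pics/{n}0.png",f["pixels"]); pickle.dump(f,open(n+"0.pkl","wb"))
    print(n,{k:v for k,v in f.items() if k!="pixels"})
E
```

```text
{'time_s': 0.0, 'joint_positions': array([-1.34029040e+00,  5.28005104e-02,  1.40174622e+00,  2.04282723e-05,
        1.68859133e+00, -7.03062262e-02]), 'qd': array([-4.47944137e-04,  1.07876050e-05, -5.05348789e-04,  6.88974687e-04,
       -2.78402160e-04,  4.65999703e-04]), 'effort': array([-9.78190801e-04, -3.81665540e+01, -3.60190094e+01, -1.71318870e-04,
        6.09702693e-03,  3.52953089e-05]), 'eef_pos': array([ 0.15550971, -0.50111998,  0.23048055]), 'tool_rot': array([-7.71036614e-04,  9.88709839e-01,  1.49840773e-01, -5.17154332e-05]), 'wrist_force': array([-0.04615819, -0.08082875, -0.40079039]), 'torque': array([-0.04852565, -0.01945785, -0.00976533]), 'grasp_force': 0.0, 'width': 0.99825350294831}
scene {'vertical_fov': 46.614001904331076, 'cx': 246.3394671818031, 'cy': 192.66729709394036, 'k1': -0.006842150730437898, 'R': array([[-0.63796523,  0.76997884, -0.01153014],
       [ 0.63212297,  0.51507618, -0.57889298],
       [-0.43979644, -0.37660206, -0.81532201]]), 't': array([ 0.35280325, -0.29184608,  1.60011723])}
side {'vertical_fov': 46.029074755744276, 'cx': 254.53137400952463, 'cy': 202.29728486550397, 'k1': -0.16818463039929651, 'R': array([[-0.9291304 , -0.36969047,  0.00675649],
       [-0.27422996,  0.67672552, -0.68325727],
       [ 0.24802141, -0.63668793, -0.73014646]]), 't': array([0.51804134, 0.22602416, 1.31261403])}
```

View pics/scene0.png

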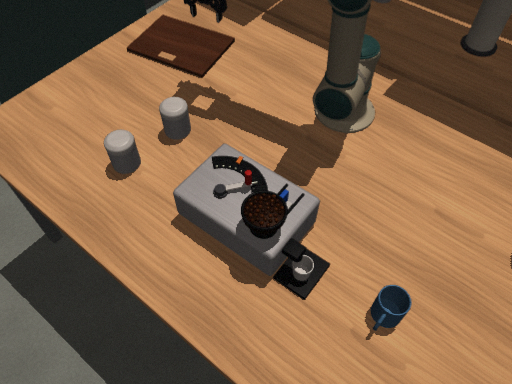

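View pics/side0.png

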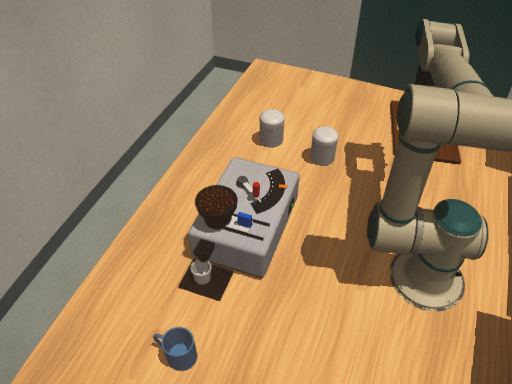

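The scene view shows the grinder in the middle, with its deck around (250,190) and the lever at (220,190)→(250,180). The side view has the lever at (242,181)→(258,190), the tab at about (282,186) and the fin at (244,219). I'll enlarge both.

```bash
python3 - <<'E'
import cv2,numpy as np
a=cv2.imread("pics/scene0.png")[140:270,170:325]; b=cv2.imread("pics/side0.png")[150:280,180:305]
r=lambda i:cv2.resize(i,None,fx=5,fy=4.5 if 0 else 5,interpolation=cv2.INTER_CUBIC)
cv2.imwrite("pics/ca.png",r(a));cv2.imwrite("pics/cb.png",cv2.resize(b[:100],None,fx=6,fy=6,interpolation=cv2.INTER_CUBIC))
E
```

```text
(no output)
```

View pics/ca.png

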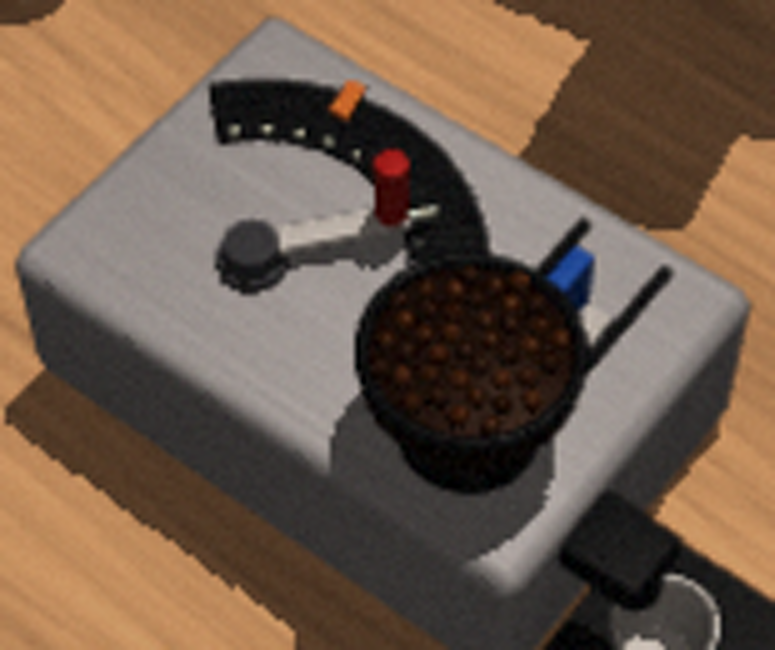

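View pics/cb.png

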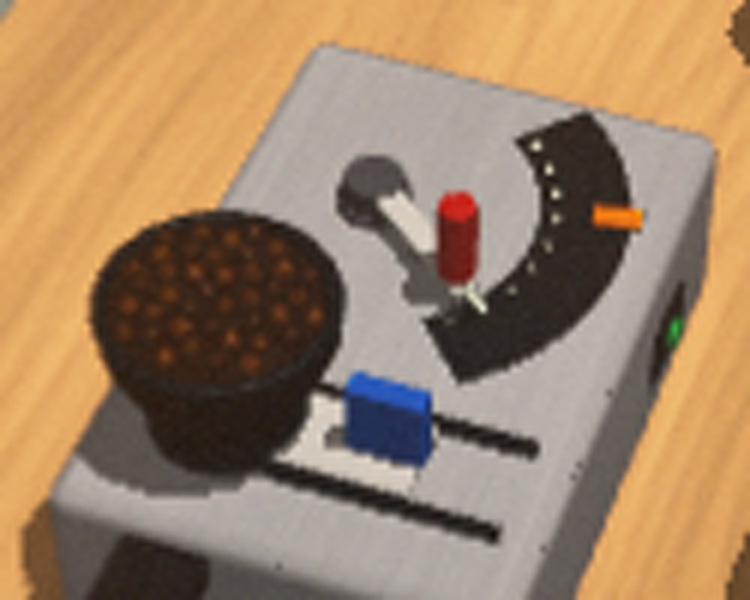

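The crops give these points, in crop pixels.

| Point | Scene | Side |
|---|---|---|
| Knob top | (392,162) | (459,202) |
| Pointer tip | (437,210) | (484,310) |
| Tab inner end | (341,112) | (596,216) |
| Fin top | – | (390,391) |
| Hopper centre | (470,348) | (218,300) |

Next I'll fit all of them together.

```bash
cat > h.py <<'E'
import numpy as np, cv2, pickle
from scipy.optimize import least_squares
def project(f,P):
    F=192/np.tan(np.radians(f["vertical_fov"]/2)); K=np.array([[F,0,f["cx"]],[0,F,f["cy"]],[0,0,1.]])
    return cv2.projectPoints(np.float64(P).reshape(-1,1,3),cv2.Rodrigues(f["R"])[0],f["t"],K,np.array([f["k1"],0,0,0]))[0].reshape(-1,2)
def model(p):
    x,y,th,a,b,g=p
    h=np.array([.03,-.075]); d=lambda r,q:h+r*np.array([-np.cos(q),-np.sin(q)])
    L=dict(knob=(*d(.08,a),.196),ptr=(*d(.106,a),.144),tabi=(*d(.112,b),.136),tabo=(*d(.138,b),.136),
      fin=(-.035-g,.085,.181),hop=(.045,.085,.219),hinge=(*h,.148),cFR=(-.125,-.19,.129),cFL=(-.125,.16,.129))
    c,s=np.cos(th),np.sin(th)
    return {k:np.array([x+c*v[0]-s*v[1],y+s*v[0]+c*v[1],v[2]]) for k,v in L.items()}
E
python3 - <<'E'
from h import *
fs=pickle.load(open("scene0.pkl","rb")),pickle.load(open("side0.pkl","rb"))
A=dict(knob=(392,162),ptr=(437,210),tabi=(341,112),tabo=(356,87),hop=(470,348),cFR=(270,18),cFL=(747,298))
B=dict(knob=(459,202),ptr=(484,310),tabi=(596,216),tabo=(641,219),hop=(218,300),fin=(390,391),cFR=(715,148))
O=[{k:np.array(v)/5+(170,140) for k,v in A.items()},{k:np.array(v)/6+(180,150) for k,v in B.items()}]
def res(p,show=0):
    M=model([*p,0]);r=[]
    for f,o in zip(fs,O):
        e=project(f,[M[k] for k in o])-np.array(list(o.values())); 
        if show: print(dict(zip(o,e.round(2).tolist())))
        r.append(e.ravel())
    return np.concatenate(r)
best=min((least_squares(res,[.5,-.05,t,0,.0],loss="soft_l1") for t in (-1,0,1)),key=lambda s:s.cost)
print(best.x.round(4),best.cost);res(best.x,1)
for k,v in model([*best.x,0]).items(): print(k,v.round(4))
np.save("p.npy",best.x)
E
```

```text
[ 0.5829  0.0359  0.0364 -0.645   0.2278] 11.54667131902723
{'knob': [0.06, 0.27], 'ptr': [0.19, 0.13], 'tabi': [-0.23, 1.15], 'tabo': [0.54, -0.16], 'hop': [0.97, -0.98], 'cFR': [0.12, -1.86], 'cFL': [3.43, -0.45]}
{'knob': [-0.06, 0.07], 'ptr': [0.5, -0.05], 'tabi': [-1.18, -0.55], 'tabo': [-0.21, -0.32], 'hop': [-0.81, -2.13], 'fin': [-1.83, -0.52], 'cFR': [1.11, -2.81]}
knob [0.55   0.0078 0.196 ]
ptr [0.5286 0.0227 0.144 ]
tabi [ 0.5075 -0.0672  0.136 ]
tabo [ 0.4824 -0.074   0.136 ]
fin [0.5448 0.1196 0.181 ]
hop [0.6248 0.1225 0.219 ]
hinge [ 0.6156 -0.0379  0.148 ]
cFR [ 0.4649 -0.1585  0.129 ]
cFL [0.4522 0.1913 0.129 ]
```

Residuals are mostly within 1–2 px (about 2.5 mm per px). I'm going above the dial for a close look.

Call:
send_rows(
  plan=[0,0.02,-0.02,-0.03,0,0,0.05,0,0.23,-0.19,-0.1,0,0,0.26,0,0.23,-0.19,-0.1,0,0,0.26,0,0.23,-0.19,-0.1,0,0,0.26,0,0.23,-0.19,-0.1,0,0,0.26,0,0.23,-0.19,-0.1,0,0,0.26,0,0.23,-0.19,-0.1,0,0,0.26,0,0.23,-0.19,-0.1,0,0,0.26,0,0.23,-0.19,-0.1,0,0,0.26,0,0.23,-0.19,-0.1,0,0,0.26],
)

```text
time_s: 0.93
eef_pos: [0.3196, -0.2509, 0.3316]
tool_rot: [0.0, 1.0, 0.022, 0.0]
wrist_force: [-1.0, 0.3, -0.2]
width: 1.001
grasp_force: 0.0
```

Call:
send_rows(
  plan=[0.4,0.17,-0.243,-0.03,0,0,0,0.4,0.17,-0.243,-0.03,0,0,0,0.4,0.17,-0.243,-0.03,0,0,0,0.4,0.17,-0.243,-0.03,0,0,0,0.4,0.17,-0.243,-0.03,0,0,0,0.4,0.17,-0.243,-0.03,0,0,0,0.4,0.17,-0.243,-0.03,0,0,0,0.4,0.17,-0.243,-0.03,0,0,0,0.4,0.17,-0.243,-0.03,0,0,0,0.4,0.17,-0.243,-0.03,0,0,0],
)

```text
time_s: 1.77
eef_pos: [0.4788, -0.0032, 0.3604]
tool_rot: [0.0, 1.0, 0.02, -0.001]
wrist_force: [-0.2, -0.8, -0.7]
width: 0.601
grasp_force: 0.0
```

```bash
python3 - <<'E'
from rig import sensors, imaging
from h import *
print(sensors.read_state()["eef_pos"], sensors.read_state()["width"])
f=imaging.grab_frame("wrist"); pickle.dump(f,open("w1.pkl","wb"))
cv2.imwrite("pics/w1.png",cv2.resize(f["pixels"],(768,576),interpolation=cv2.INTER_CUBIC))
for k,v in model([*np.load("p.npy"),0]).items(): print(k,(project(f,v)[0]*1.5).round(0))
E
```

```text
[ 0.47879415 -0.00320431  0.36036166] 0.6009881245020112
knob [375. 130.]
ptr [355. 159.]
tabi [481. 194.]
tabo [487. 229.]
fin [191. 131.]
hop [146. -35.]
hinge [454.  23.]
cFR [594. 255.]
cFL [131. 252.]
```

View pics/w1.png

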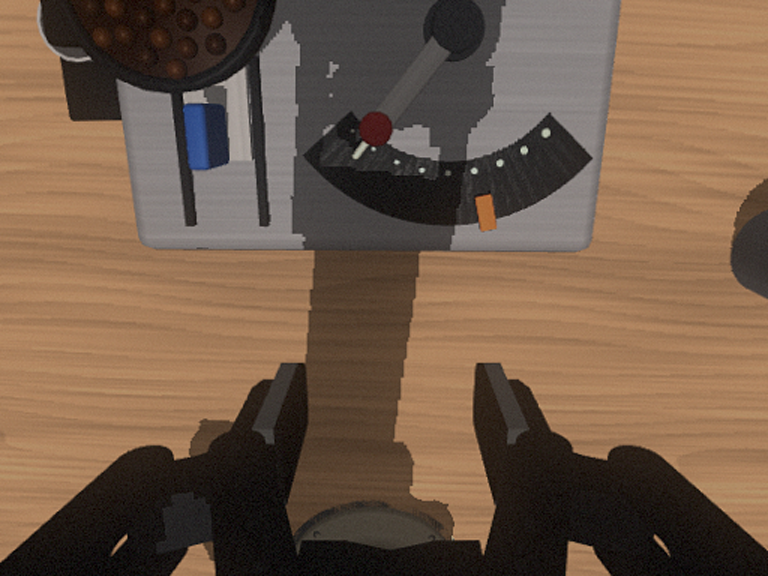

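The wrist view agrees with the model. In the 768x576 picture the knob top is at (377,127), the pointer tip (355,158), the tab inner end (484,196), its outer end (489,230), and the fin spans (183–228, 104–170). I'll refit with the wrist view weighted up.

```bash
python3 - <<'E'
from h import *
f=pickle.load(open("w1.pkl","rb"))
O={k:np.array(v)/1.5 for k,v in dict(knob=(377,127),ptr=(356,158),tabi=(484,196),tabo=(489,230),hinge=(455,24),cFR=(592,251),cFL=(139,249)).items()}
def res(p):return (project(f,[model([*p,0])[k] for k in O])-np.array(list(O.values()))).ravel()
s=least_squares(res,np.load("p.npy"),loss="soft_l1");print(s.x.round(4));print(dict(zip(O,s.fun.reshape(-1,2).round(1).tolist())))
M=model([*s.x,0])
for k in("knob","fin","tabi","hinge"):print(k,M[k].round(4))
x,y,t=s.x[:3]
C=[[gx,gy,.181] for gx in(-.055,-.015) for gy in(.078,.092)]
C=[[x+np.cos(t)*a-np.sin(t)*b,y+np.sin(t)*a+np.cos(t)*b,z] for a,b,z in C];print((project(f,C)*1.5).round())
np.save("p.npy",s.x)
E
```

```text
[ 0.5835  0.0343  0.029  -0.6519  0.2335]
{'knob': [-0.1, 1.1], 'ptr': [-0.4, -0.1], 'tabi': [-0.5, -1.2], 'tabo': [0.1, -0.5], 'hinge': [1.2, -0.8], 'cFR': [1.9, 3.2], 'cFL': [-4.8, 0.7]}
knob [0.5506 0.0069 0.196 ]
fin [0.546  0.1183 0.181 ]
tabi [ 0.5074 -0.0688  0.136 ]
hinge [ 0.6156 -0.0398  0.148 ]
[[207. 163.]
 [185. 162.]
 [201.  94.]
 [178.  94.]]
```

Call:
send_rows(
  plan=[0.4,0.072,-0.007,0.08,0,0,0.66,0.4,0.072,-0.007,0.08,0,0,0.66,0.4,0.072,-0.007,0.08,0,0,0.66,0.4,0.072,-0.007,0.08,0,0,0.66,0.4,0.072,-0.007,0.08,0,0,0.66,0.4,0.072,-0.007,0.08,0,0,0.66,0.4,0.072,-0.007,0.1,0,0,0.66,0.4,0.072,-0.007,0.12,0,0,0.66,0.4,0.072,-0.007,0.12,0,0,0.66,0.4,0.072,-0.007,0.12,0,0,0.66],
)

```text
time_s: 2.65
eef_pos: [0.5497, 0.0061, 0.2407]
tool_rot: [0.0, 0.952, -0.306, -0.001]
wrist_force: [-0.6, -0.3, 0.8]
width: 0.602
grasp_force: 0.0
```

```bash
python3 - <<'E'
from rig import sensors, imaging
from h import *
s=sensors.read_state();print(s["eef_pos"],s["tool_rot"])
f=imaging.grab_frame("wrist");pickle.dump(f,open("w2.pkl","wb"))
im=cv2.resize(f["pixels"],(768,576),interpolation=cv2.INTER_CUBIC)
M=model([*np.load("p.npy"),0])
for k in("knob","ptr"):
    print(k,(project(f,M[k])[0]*1.5).round(0))
print("tcp",(project(f,s["eef_pos"])[0]*1.5).round())
cv2.imwrite("pics/w2.png",im)
E
```

```text
[0.54970558 0.00614412 0.24071719] [ 4.24736221e-04  9.52081453e-01 -3.05842520e-01 -1.03870396e-03]
knob [386. 328.]
ptr [387. 334.]
tcp [389. 386.]
```

View pics/w2.png

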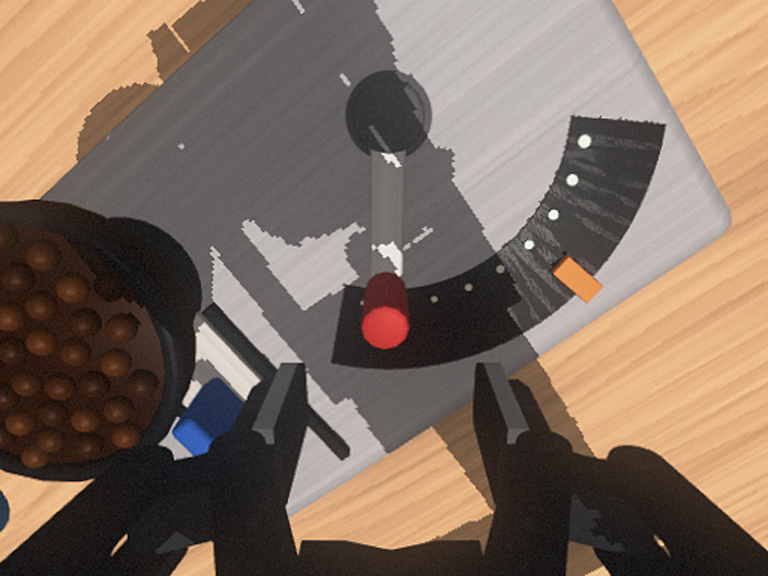

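The knob top is at (385,327), as predicted, and centred between the pads. I'm going down to grip it.

Call:
send_rows(
  plan=[0.4,0,0,0.03,0,0,0,0.4,0,0,0.06,0,0,0,0.4,0,0,0.08,0,0,0,0.4,0,0,0.08,0,0,0,1,0,0,0.08,0,0,0,1,0,0,0.08,0,0,0,1,0,0,0.08,0,0,0,1,0,0,0.08,0,0,0,1,0,0,0.08,0,0,0,1,0,0,0.08,0,0,0],
)

```text
time_s: 3.53
eef_pos: [0.5518, 0.0075, 0.1644]
tool_rot: [-0.0, 0.952, -0.305, 0.003]
wrist_force: [-2.2, -0.8, 7.7]
width: 0.219
grasp_force: 58.4
```

```bash
python3 - <<'E'
from rig import sensors
from h import *
s=sensors.read_state();print(s["eef_pos"],s["tool_rot"],s["wrist_force"],s["width"],s["grasp_force"])
# refine tab/lever from w2
f=pickle.load(open("w2.pkl","rb"));p0=np.load("p.npy")
O={k:np.array(v)/1.5 for k,v in dict(knob=(385,327),tabi=(563,268),tabo=(592,290),hinge=(388,113)).items()}
def res(p):return (project(f,[model([*p,0])[k] for k in O])-np.array(list(O.values()))).ravel()
def res2(q):return np.r_[res(q),(q-p0)[:3]/[.004,.004,.01]]
r=least_squares(res2,p0);print(r.x.round(4),res(r.x).round(1))
for p in(p0,r.x):
  M=model([*p,0]);E=s["tool_rot"]
  h=M["hinge"][:2]; k=M["knob"][:2]; print("hinge",h.round(4),"knob",k.round(4),"r",np.linalg.norm(s["eef_pos"][:2]-h).round(4))
np.save("p.npy",r.x)
E
```

```text
[0.55176452 0.00752797 0.16442976] [-3.65813326e-04  9.52426570e-01 -3.04757620e-01  2.50761287e-03] [-2.24693701 -0.79758715  7.69516706] 0.21850797868179755 58.43637406826019
[ 0.5836  0.0339  0.029  -0.6601  0.2298] [ 0.  -0.1 -1.9 -2.9  2.3  3.2 -0.3  0. ]
hinge [ 0.6156 -0.0398] knob [0.5506 0.0069] r 0.0794
hinge [ 0.6157 -0.0402] knob [0.5511 0.007 ] r 0.0798
```

Gripped: width 18.6 mm, 58 N. I'm swinging about 0.8 rad along the arc, then checking.

Call:
send_rows(
  plan=[1,0.0004,0.008,0,0,0,-0.1,1,0.0016,0.0159,0,0,0,-0.2,1,0.0036,0.0236,0,0,0,-0.3,1,0.0063,0.0312,0,0,0,-0.4,1,0.0098,0.0384,0,0,0,-0.5,1,0.014,0.0452,0,0,0,-0.6,1,0.0188,0.0515,0,0,0,-0.7,1,0.0243,0.0574,0,0,0,-0.8,1,0.0243,0.0574,0,0,0,-0.8,1,0.0243,0.0574,0,0,0,-0.8],
)

```text
time_s: 4.37
eef_pos: [0.5374, -0.0534, 0.1644]
tool_rot: [0.0, 0.996, 0.091, 0.001]
wrist_force: [-7.3, 0.2, 10.0]
width: 0.215
grasp_force: 58.7
```

```bash
python3 - <<'E'
from rig import sensors, imaging
from h import *
s=sensors.read_state();print(s["eef_pos"],s["tool_rot"],s["wrist_force"],s["width"],s["grasp_force"])
for n in("scene","side","wrist"):
    f=imaging.grab_frame(n);pickle.dump(f,open(n+"3.pkl","wb"))
    globals()[n]=f["pixels"]
r=lambda i,w,h:cv2.resize(i,(w,h),interpolation=cv2.INTER_CUBIC)
cv2.imwrite("pics/m3.png",np.vstack([np.hstack([r(scene[150:200,190:256],396,300),r(side[160:210,225:291],396,300)]),np.hstack([r(wrist[110:260,160:358],396,300),np.zeros((300,396,3),np.uint8)])]))
p=np.load("p.npy");d=s["eef_pos"][:2]-model([*p,0])["hinge"][:2];print("lever from tcp",np.arctan2(-d[1],-d[0])-p[2], "tab",p[4])
E
```

```text
[ 0.5373751  -0.05338123  0.16442482] [4.01068702e-04 9.95886858e-01 9.05963606e-02 1.22681777e-03] [-7.29576426  0.23479912  9.95727956] 0.21516837457616392 58.737725615501404
lever from tcp 0.13772187581254175 tab 0.22984648663773763
```

View pics/m3.png

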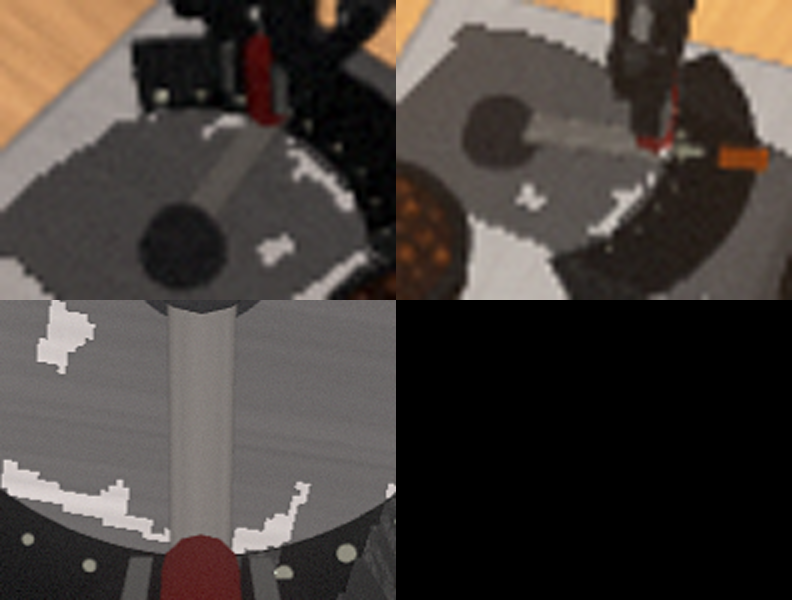

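In the side crop the pointer tip is about (700,152), a little short of the tab axis at (718–768,158). TCP geometry puts the lever at about 0.14 against the tab's 0.23. I'll swing 0.085 rad more, release and lift.

Call:
send_rows(
  plan=[1,0.0001,0.0034,0,0,0,-0.043,1,0.0003,0.0068,0,0,0,-0.085,1,0.0003,0.0068,0,0,0,-0.085,1,0.0003,0.0068,0,0,0,-0.085,1,0.0003,0.0068,0,0,0,-0.085],
)

```text
time_s: 4.93
eef_pos: [0.5388, -0.0597, 0.1644]
tool_rot: [0.0, 0.991, 0.133, 0.001]
wrist_force: [-7.7, 0.7, 10.1]
width: 0.216
grasp_force: 58.8
```

Call:
send_rows(
  plan=[0.4,0,0,0,0,0,0,0.4,0,0,0,0,0,0,0.4,0,0,0,0,0,0,0.4,0,0,0,0,0,0,0.4,0,0,-0.03,0,0,0,0.4,0,0,-0.07,0,0,0,0.4,0,0,-0.11,0,0,0,0.4,-0.03,0,-0.14,0,0,0,0.4,-0.06,0,-0.17,0,0,0,0.4,-0.06,0,-0.17,0,0,0],
)

```text
time_s: 5.77
eef_pos: [0.4793, -0.0764, 0.3392]
tool_rot: [0.002, 0.991, 0.132, 0.005]
wrist_force: [0.9, 0.5, 1.0]
width: 0.598
grasp_force: 0.0
```

```bash
python3 - <<'E'
from rig import sensors, imaging
from h import *
s=sensors.read_state();print(s["eef_pos"],s["tool_rot"],s["wrist_force"])
f=imaging.grab_frame("wrist");pickle.dump(f,open("w4.pkl","wb"))
i=f["pixels"];c=project(f,model([*np.load("p.npy"),0])["tabi"])[0].astype(int);print(c)
for n in("scene","side"):
    g=imaging.grab_frame(n);pickle.dump(g,open(n+"4.pkl","wb"))
x0,y0=max(c[0]-150,0),max(c[1]-100,0);print(x0,y0)
cv2.imwrite("pics/w4.png",cv2.resize(i[y0:y0+150,x0:x0+200],(800,600),interpolation=cv2.INTER_CUBIC))
E
```

```text
[ 0.47929903 -0.07642663  0.33915742] [0.00240046 0.99124371 0.13191886 0.00524929] [0.91806572 0.54128934 0.998522  ]
[258 131]
108 31
```

View pics/w4.png

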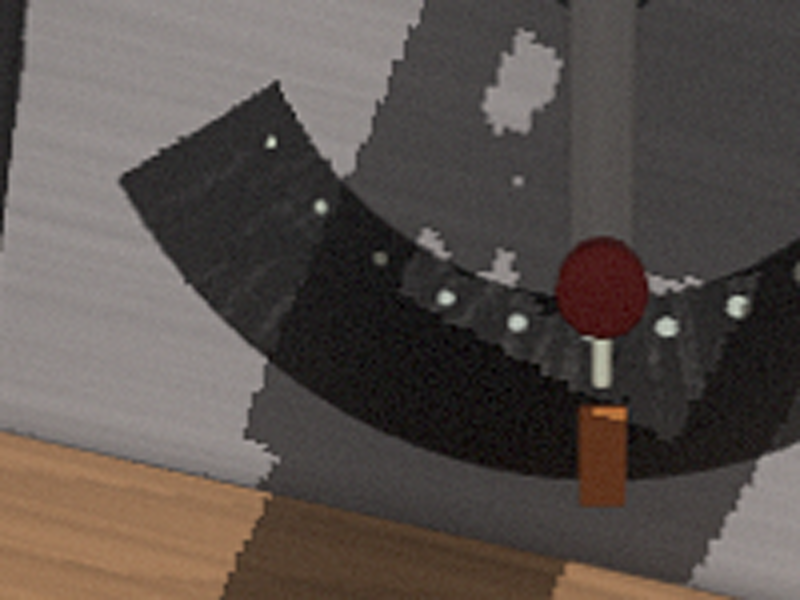

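The white pointer (x=601) and the tab (centre x=603) line up, about 0.5 mm off or 0.004 rad, with the lever free. Next is the gate: I'll go above the fin and take a look.

Call:
send_rows(
  plan=[0.4,0.047,-0.171,0,0,0,0.236,0.4,0.047,-0.171,0,0,0,0.236,0.4,0.047,-0.171,0,0,0,0.236,0.4,0.047,-0.171,0.02,0,0,0.236,0.4,0.047,-0.171,0.04,0,0,0.236,0.4,0.047,-0.171,0.04,0,0,0.236,0.4,0.047,-0.171,0.04,0,0,0.236,0.4,0.047,-0.171,0.04,0,0,0.236],
)

```text
time_s: 6.58
eef_pos: [0.4812, 0.1018, 0.2905]
tool_rot: [0.0, 1.0, 0.015, -0.001]
wrist_force: [-1.1, 0.1, 0.5]
width: 0.601
grasp_force: 0.0
```

```bash
python3 - <<'E'
from rig import sensors, imaging
from h import *
s=sensors.read_state();print(s["eef_pos"],s["tool_rot"],s["wrist_force"])
f=imaging.grab_frame("wrist");pickle.dump(f,open("w5.pkl","wb"))
M=model([*np.load("p.npy"),0]);c=project(f,M["fin"])[0];x0,y0=max(int(c[0])-100,0),max(int(c[1])-75,0)
print(x0,y0,(c-[x0,y0])*4,M["fin"])
cv2.imwrite("pics/w5.png",cv2.resize(f["pixels"][y0:y0+150,x0:x0+200],(800,600),interpolation=cv2.INTER_CUBIC))
E
```

```text
[0.48121765 0.10176518 0.29048205] [ 3.13038998e-04  9.99886167e-01  1.50565509e-02 -9.24320594e-04] [-1.12524004  0.08198856  0.54278002]
139 22 [403.14408431 303.0431738 ] [0.54612647 0.11785254 0.181     ]
```

View pics/w5.png

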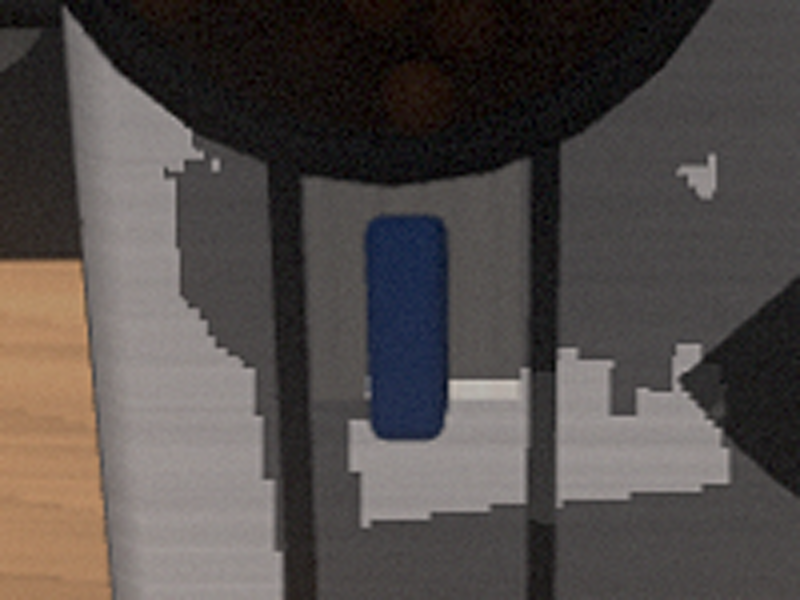

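The fin top is centred at about (406,327), so roughly 3–4 mm nearer the front than predicted, with y spot on. I'll grip slightly forward of its centre.

Call:
send_rows(
  plan=[0.55,0.0565,-0.014,0.02,0,0,0,0.55,0.0565,-0.014,0.04,0,0,0,0.55,0.0565,-0.014,0.07,0,0,0,0.55,0.0565,-0.014,0.1,0,0,0,0.55,0.0565,-0.014,0.12,0,0,0,0.55,0.0565,-0.014,0.132,0,0,0,0.55,0.0565,-0.014,0.132,0,0,0],
)

```text
time_s: 7.22
eef_pos: [0.5365, 0.1165, 0.157]
tool_rot: [0.0, 1.0, 0.014, -0.002]
wrist_force: [-0.0, -1.0, -1.5]
width: 0.444
grasp_force: 0.0
```

Call:
send_rows(
  plan=[1,0,0,0,0,0,0,1,0,0,0,0,0,0,1,0,0,0,0,0,0,1,0,0,0,0,0,0,1,0,0,0,0,0,0,1,0,0,0,0,0,0],
)

```text
time_s: 7.72
eef_pos: [0.5382, 0.118, 0.1619]
tool_rot: [-0.0, 1.0, 0.015, 0.002]
wrist_force: [-0.2, 2.1, 5.8]
width: 0.146
grasp_force: 62.3
```

Gripped. I'm pulling along −x and going slightly past 60 mm to feel the stop.

Call:
send_rows(
  plan=[1,-0.008,0,0,0,0,0,1,-0.016,0,0,0,0,0,1,-0.024,0,0,0,0,0,1,-0.032,0,0,0,0,0,1,-0.04,0,0,0,0,0,1,-0.048,0,0,0,0,0,1,-0.055,0,0,0,0,0,1,-0.06,0,0,0,0,0,1,-0.064,0,0,0,0,0,1,-0.064,0,0,0,0,0],
)

```text
time_s: 8.55
eef_pos: [0.4806, 0.1161, 0.1621]
tool_rot: [-0.001, 1.0, 0.014, 0.012]
wrist_force: [43.4, 4.5, -14.2]
width: 0.147
grasp_force: 59.6
```

A 43 N reaction against 2 N of friction means it is at the stop. I'll ease off while keeping a slight pull, then open and lift.

Call:
send_rows(
  plan=[1,0.001,0,0,0,0,0,1,0.002,0,0,0,0,0,1,0.003,0,0,0,0,0,1,0.003,0,0,0,0,0],
)

```text
time_s: 8.88
eef_pos: [0.4809, 0.1161, 0.162]
tool_rot: [-0.001, 1.0, 0.015, 0.007]
wrist_force: [21.7, 3.8, -2.4]
width: 0.151
grasp_force: 61.3
```

Call:
send_rows(
  plan=[0.5,0,0,0,0,0,0,0.5,0,0,0,0,0,0,0.5,0,0,0,0,0,0,0.5,0,0,0,0,0,0,0.5,0,0,-0.03,0,0,0,0.5,0,0,-0.07,0,0,0,0.5,-0.02,0,-0.11,0,0,0,0.5,-0.04,0,-0.15,0,0,0,0.5,-0.05,0.06,-0.19,0,0,0,0.5,-0.05,0.06,-0.19,0,0,0],
)

```text
time_s: 9.72
eef_pos: [0.427, 0.0542, 0.3524]
tool_rot: [0.0, 1.0, 0.016, 0.002]
wrist_force: [1.0, -0.8, -0.8]
width: 0.502
grasp_force: 0.0
```

```bash
python3 - <<'E'
from rig import sensors, imaging
from h import *
s=sensors.read_state();print(s["eef_pos"],s["width"],s["wrist_force"])
p=np.load("p.npy");a,b=model([*p,0])["fin"],model([*p,.06])["fin"]
f=imaging.grab_frame("wrist");d=imaging.grab_frame("side")
u=project(f,[a,b]);v=project(d,[a,b]);print("fin shut/open wrist",u*1.5,"side",(v-[190,150])*4)
cv2.imwrite("pics/w6.png",cv2.resize(f["pixels"],(768,576),interpolation=cv2.INTER_CUBIC))
cv2.imwrite("pics/s6.png",cv2.resize(d["pixels"][150:270,190:310],(600,600),interpolation=cv2.INTER_CUBIC))
E
```

```text
[0.42700847 0.05421574 0.35242831] 0.5020123179830535 [ 0.95277104 -0.82167374 -0.75737056]
fin shut/open wrist [[283.35870071  39.80966799]
 [288.6097401  149.33782516]] side [[211.90733587 256.3057777 ]
 [294.4174896  279.32325335]]
```

View pics/w6.png

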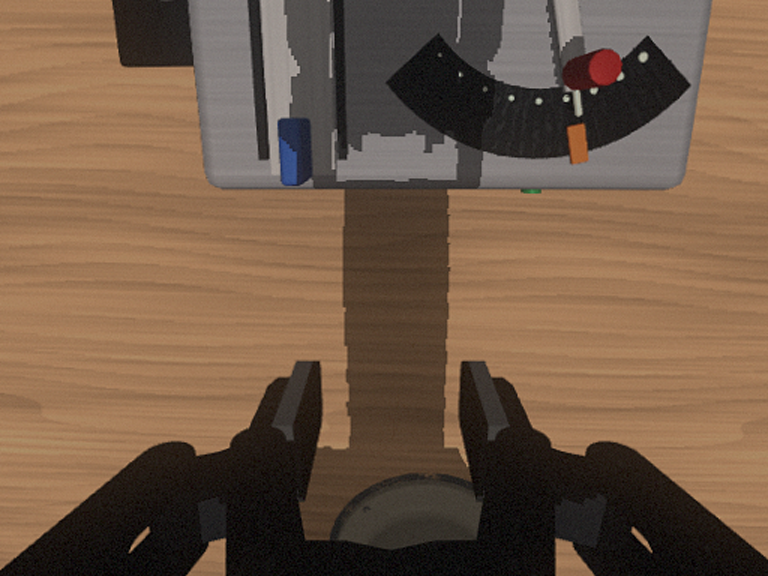

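The lever is still on the tab (pointer x≈577, tab 577). The fin at (278–311, 118–186) is well out. I'll check its travel numerically from the blue outline in the before and after wrist views.

```bash
python3 - <<'E'
from rig import imaging
from h import *
p=np.load("p.npy")
def box(q):
    x,y,t,g=q; c,s=np.cos(t),np.sin(t)
    return [[x+c*a-s*b,y+s*a+c*b,z] for a in(-.055-g,-.015-g) for b in(.078,.092) for z in(.137,.181)]
for n,f,g0 in(("shut",pickle.load(open("w5.pkl","rb")),0),("open",imaging.grab_frame("wrist"),.06)):
    im=f["pixels"].astype(int);m=((im[...,0]>1.6*im[...,2])&(im[...,0]>1.25*im[...,1])&(im[...,0]>50)).astype(np.uint8)
    _,_,st,_=cv2.connectedComponentsWithStats(m);x,y,w,h,_=st[1+st[1:,4].argmax()];ob=np.array([x,y,x+w,y+h])
    def bb(q):u=project(f,box(q));return np.r_[u.min(0),u.max(0)]
    r=least_squares(lambda v:bb([p[0],p[1]+v[1],p[2],v[0]])-ob,[g0,0],diff_step=1e-3,x_scale=.01)
    print(n,ob,r.x.round(4),r.fun.round(1))
E
```

```text
shut [230  76 251 132] [ 0.0048 -0.0001] [-0.3 -0.6  0.4  0.6]
open [183  81 199 126] [0.062 0.002] [-4.4 -0.3  5.2  0.4]
```

Vision gives about 57 mm of travel and the TCP gives 57.6 mm. The gate did not move under a 20–43 N pull, so it is on its stop and did not rebound. The lever is on its mark and the arm is clear, so I'm handing in.

```bash
python3 -c "
from rig import job
print(job.close_job())"
```

```text
the job is handed in; nothing more can be done
None
```

The grind lever is lined up with the orange tab (about 0.5 mm off at the pointer) and the blue gate is pulled out to its stop; both are released and the job is handed in, though I measured about 57 mm of gate travel against the stated 60 mm and took the firm 43 N reaction as the stop.

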